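# Take a moisture reading on a drying clay slab

### The arm

A 7-joint arm with a two-finger parallel gripper is mounted at the origin on the work surface. World frame = base frame: x ahead of the robot, y to its left, z up, the work surface at z = 0. Lengths are in m, angles in rad, forces in N, time in s.
With the tool pointing down it reaches from about 0.425 to 0.875 m from the base axis. Payload 4.7 kg.
Tool frame: the origin (TCP) lies midway between the tips of the shut fingers; the grasp point (between the pads) lies 19 mm behind it; z points along the fingers, x is the direction in which the jaws open and shut, and the axes are right-handed (so a half turn about z gives the same grasp; the last joint's range is limited). The gripper opens to 87 mm and grips with 3 to 60 N. Pads are 19 mm wide; open, the fingers measure 117 mm over their backs; the gripper's body (75 mm by 190 mm) begins 51 mm behind the grasp point.
Start: joints at [-1.28, 0.321, -0.07, 1.45, 0.023, 1.371, -0.057], TCP at [0.178, 0.625, 0.193] pointing down, gripper open.
Joint ranges: [-2.86, 2.86], [-0.3, 2.09], [-1.38, 1.24], [0.06, 2.45], [-1.56, 4.7], [0.09, 2.05], [-2.69, 2.69]. Speed limits (rad/s): [2.57, 2.57, 3.14, 3.14, 3.14, 3.14, 3.14].

### API

Orientations are given as a rotation vector (axis times angle).
In Python, from bench import get_state, eyes, ticket gives the robot as it stands.
- The arm moves only by the tool carry_out, never from a script. Its argument "motion" is a list of rows, each a list of 2 entries, a list of its own where there are three numbers: the shift along the world's x, y, z in m, then the turn about the world's z in rad. A call has 1 to 20 rows; each row is the pose to reach, as a shift and turn from the pose commanded when the call began; what a row does not reach only later rows make up. A row lasts 1/10 s, in which the tool goes at most 50 mm and 8.59 degrees, less where a joint would pass 70% of its speed; a pose out of reach is approached as far as the arm can. A call with a gripper value outside its range is refused whole. "grip" is the gripper command: -1 is fully open, 1 is shut, values between are in proportion, set as the call begins (left out, the last holds). The fingers move at their own pace and stop on an object; "squeeze" is the grip in N (left out, the last holds). Time passes only in rows, so rows that repeat a pose let the fingers close. It gives the time, the measured TCP pose, the force and the opening at its end, in the units of the state.
- get_state(): the state, without advancing time (a new reading comes with each control period).
- eyes.get_image(name): name is "scene" or "top"; returns a dict with "pixels" (384x512x3 uint8, blue, green, red), "mtx" (3x3 intrinsics, pixels), "extrinsics" (4x4, takes a point from camera to world coordinates). Camera axes: x right, y down, z forward; pixel columns grow to the right and rows downward; lengths in m; the calibration is good to about 2 mm. A picture is of the moment at which its call begins. There is no depth.
- ticket.close_job(): hands the job in, once; it reports no verdict.
The state is a dict: "time": time; "joint_positions": joint angles; "qd": joint speeds; "joint_torque": joint torques, N m; "position": TCP position; "tool_rot": TCP orientation; "ft_force": force on the tool from outside, world axes, zero at the start; "torque": the same for the moment, N m; "grip_width": opening from 0.0 (shut) to 1.0 (fully open).
Only numpy, scipy, OpenCV 4.12 (cv2) and the standard library are available. Lean on these libraries where they do the work, as an engineer would, in place of code of your own. Each camera call takes 0.05 s, during which the arm holds its last target. There are 200 camera calls.

### The job

Take the yellow moisture meter from its cradle and hold its sprung steel nose square against the clay slab, in the middle of the blue ring, pressed gently until the nose is about half way in, and keep it steady there for at least two seconds. Then lay the meter back in its cradle, the same way round and right side up, and let go. Do not dent the clay, and leave the white-ringed slab and the pots alone.

Things in the scene. Friction and masses are not known exactly. Their poses are not given: they have to be found in the camera images.
- meter: Moisture meter: yellow bar 160 x 26 x 28 mm (long, wide, high), black rubber band 46 mm long round its middle, screen on top at the tail, black collar (20 mm diameter) and steel nose at the front. About 0.17 kg. Origin on the bar's axis in the middle of the band; bar from 75 mm behind to 85 mm ahead of it, collar to 107 mm, nose to 134 mm. x along the bar to the nose, z to the screen (up).
- nose_tip (a point): The rounded end of the steel nose (12 mm diameter), on the meter's axis, 134 mm ahead of the meter's origin when the nose is out; its axes are the meter's axes.
- nose (a joint): How far the sprung nose is pushed into the meter: 0 fully out, 0.012 m fully in. The spring needs 1.6 N to start moving and 0.4 N more for each mm (4 N half way, at 0.006 m; 6.4 N at 0.012 m, where it stops hard).
- blue_spot (a point): Point on the front of the blue easel's board, behind the ring's centre, 85 mm above the table. x square out of the slab, 30 degrees above level; y level; z up the slope. The ring's centre is 8 to 22 mm out along x: slab thickness differs each time and is not measured, feel for it. Slab and easel never move. A 10 mm thick ledge at the board's foot, 60 mm below, reaches 29 mm out along x.
- blue_easel: Fixed wooden easel, 130 mm wide, 140 mm high, with a light brown clay slab (110 mm wide, 108 mm tall) on its sloping board; a blue ring (outer diameter 46 mm, inner 27 mm) on the middle of the slab. This is the slab to measure. Origin on the table, 85 mm below the board behind the ring; x level, the way the slab faces (world +x within 17 degrees), z up. Either easel may be on the left.
- white_easel: Fixed wooden easel, 130 mm wide, 140 mm high, with a light brown clay slab (110 mm wide, 108 mm tall) on its sloping board; a white ring (outer diameter 46 mm, inner 27 mm) on the middle of the slab. Not to be touched. Origin on the table, 85 mm below the board behind the ring; x level, the way the slab faces (world +x within 17 degrees), z up. Either easel may be on the left.
- cradle: Fixed wooden cradle: base 170 x 70 x 10 mm, two U saddles 16 mm thick, 60 mm either side of the middle; saddle floors 30 mm above the table, cheeks 12 mm higher and 36 mm apart; 104 mm free between saddles for fingers. Origin under the middle, on the table; x along the channel, the way the nose points at the start. Meter lying home: its origin 44 mm above this one, axes agreeing.
- mug: White mug, 80 mm diameter, 90 mm high, loose on the table. Origin at the centre of its underside. A bystander.
- jar: White jar with blue lid, 70 mm diameter, 75 mm high, loose on the table. Origin at the centre of its underside. A bystander.
- beaker: Terracotta beaker, 64 mm diameter, 65 mm high, loose on the table between the easels. Origin at the centre of its underside. A bystander.
There are look-alikes about, which are no part of the job. There is more than one size of the meter; the job needs the larger. Several things look just like the cradle: the one meant starts farthest to the robot's left.

How it is judged:
By the outcome, as a careful person would: the job done as asked, in the order asked, and still so for the second after the job is handed in, with the robot touching nothing.
It also fails if it takes over 61 s, if anything falls off the work surface, if the arm or the gripper's body presses on something with over 40 N, if the wrist force passes 120 N, or if a joint passes its speed limit or range.

## Working session

There is one attempt and no reset: what is moved stays moved. The work goes in short steps, Python scripts to look and compute and a tool call to move; the robot and the scene stay as the last step left them, time stands still between calls to the robot, and variables do not carry over. Pictures are saved under pics/ and viewed, about 8 in all and at most 12, crops included, and the job is handed in when it is done.

Besides the shell and the picture viewer there is one more tool, called after "Call:" by a JSON object that holds its "name" and its "arguments", one argument or row to a line. carry_out: Moves the arm, as the interface text tells. Its arguments: {"type":"object","properties":{"motion":{"type":"array","items":{"type":"array"}},"grip":{"type":"number"},"squeeze":{"type":"number"}},"required":["motion"]}

```bash
mkdir -p pics; ls
python3 - <<'E'
from bench import get_state, eyes
import cv2
print(get_state())
for n in("scene","top"):
    d=eyes.get_image(n); cv2.imwrite(f"pics/{n}0.png",d["pixels"]); print(d["mtx"].tolist(),d["extrinsics"].round(4).tolist())
E
```

```text
pics
{'time': 0.0, 'joint_positions': array([-1.27993426,  0.3218006 , -0.07006151,  1.4516635 ,  0.02258991,
        1.37077541, -0.05690428]), 'qd': array([ 0.00026081, -0.00039705,  0.00012193, -0.00033555,  0.00119745,
        0.00117994,  0.00048536]), 'joint_torque': array([-2.52382924e-04, -4.91293931e+01, -4.04205183e-01, -3.12534785e+01,
       -6.39248779e-02,  4.32810572e-02,  1.88705289e-04]), 'position': array([0.17750579, 0.62467496, 0.19238168]), 'tool_rot': array([ 2.50567472e+00,  1.89306204e+00, -2.23840055e-03]), 'ft_force': array([-0.67707448,  1.11454728,  0.07190861]), 'torque': array([-0.00728218,  0.00946204, -0.03479673]), 'grip_width': 1.0006861670838176}
[[463.4407206831336, 0.0, 261.14802052873966], [0.0, 463.4407206831336, 179.81591076992572], [0.0, 0.0, 1.0]] [[-0.6927, 0.5003, -0.5195, 1.2927], [0.7212, 0.478, -0.5013, 0.6636], [-0.0025, -0.7219, -0.692, 1.002], [0.0, 0.0, 0.0, 1.0]]
[[376.1810038992819, 0.0, 260.6224659585344], [0.0, 376.1810038992819, 190.09566466784332], [0.0, 0.0, 1.0]] [[0.0273, -0.9955, 0.0907, 0.5113], [-0.9996, -0.0273, 0.0005, 0.0031], [0.002, -0.0907, -0.9959, 1.1188], [0.0, 0.0, 0.0, 1.0]]
```

View pics/scene0.png

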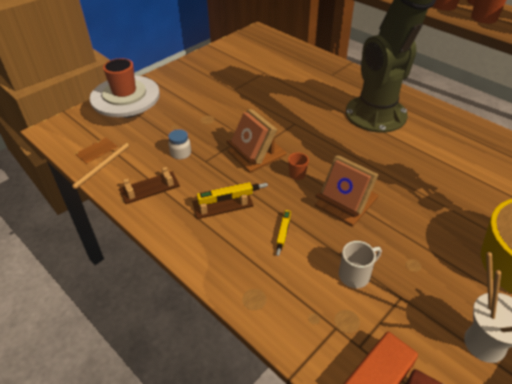

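View pics/top0.png

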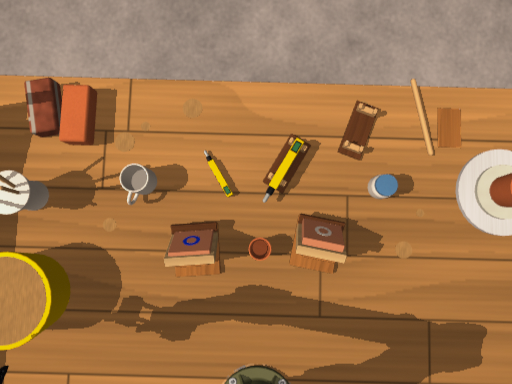

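Candidates in the top view:
- **Meters:** the large one is at (287,168), in a cradle. The small one at (218,173) lies on the table and is the decoy.
- **Cradles:** one at (287,165) and one at (358,130). The left-hand one (+y) is the one at (287,165), and it holds the large meter.
- **Blue ring:** (192,240).
- **White ring:** (322,231).

Next I'll check these in close crops.

Run:
```python
import cv2,numpy as np
t=cv2.imread("pics/top0.png");s=cv2.imread("pics/scene0.png")
f=lambda i,x,y,w,h,k:cv2.resize(i[y:y+h,x:x+w],None,fx=k,fy=k,interpolation=cv2.INTER_CUBIC)
# top: origin (155,125) 160x150 x5 ; 
cv2.imwrite("pics/c1.png",f(t,160,130,160,120,5))
cv2.imwrite("pics/c2.png",f(s,190,150,200,80,4))
```

```text
(no output)
```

View pics/c1.png

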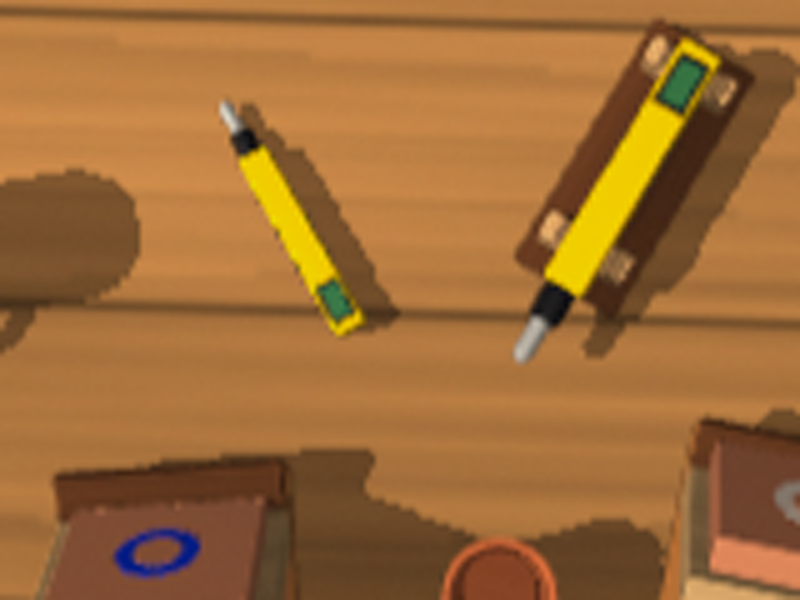

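View pics/c2.png

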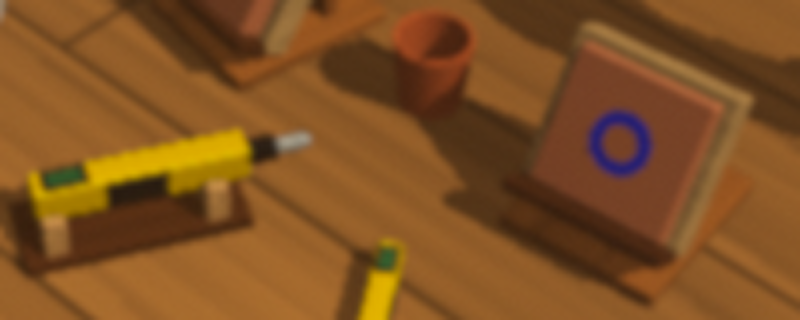

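Crop 1 confirms the choice. The large meter's tip is at (520,358), its tail end at (700,50), and it sits in the left cradle. The small one is the decoy. The blue ring's centre is at (157,553). Crop 2 shows the ring at (620,143) and the meter lying home with its screen up.

```bash
cat > h.py <<'E'
import numpy as np,cv2
from bench import get_state, eyes
C={"scene":(np.array([[463.4407,0,261.148],[0,463.4407,179.8159],[0,0,1]]),None),"top":(np.array([[376.181,0,260.6225],[0,376.181,190.0957],[0,0,1]]),None)}
E={"scene":np.array([[-0.6927,0.5003,-0.5195,1.2927],[0.7212,0.478,-0.5013,0.6636],[-0.0025,-0.7219,-0.692,1.002]]),
"top":np.array([[0.0273,-0.9955,0.0907,0.5113],[-0.9996,-0.0273,0.0005,0.0031],[0.002,-0.0907,-0.9959,1.1188]])}
def ray(c,p):
    d=E[c][:,:3]@np.linalg.inv(C[c][0])@[p[0],p[1],1]; return E[c][:,3],d
def atz(c,p,z):
    o,d=ray(c,p); return o+d*(z-o[2])/d[2]
def tri(a,b):
    o1,d1=ray("scene",a);o2,d2=ray("top",b)
    s=np.linalg.lstsq(np.c_[d1,-d2],o2-o1,rcond=None)[0]
    p,q=o1+s[0]*d1,o2+s[1]*d2; return (p+q)/2,np.linalg.norm(p-q)
def proj(c,P):
    R=E[c][:,:3]; v=C[c][0]@(R.T@(np.array(P)-E[c][:,3])); return v[:2]/v[2]
def st():
    s=get_state(); r=s["tool_rot"]; R=cv2.Rodrigues(r)[0]
    print("t",s["time"].__round__(2),"p",s["position"].round(4),"jawyaw",np.degrees(np.arctan2(R[1,0],R[0,0])).round(2),"tilt",np.degrees(np.arccos(-R[2,2])).round(2),"F",s["ft_force"].round(2),"w",round(s["grip_width"]*87,1)); return s
E
python3 - <<'E'
from h import *
c1=lambda x,y:(160+(x+.5)/5-.5,130+(y+.5)/5-.5)
c2=lambda x,y:(190+(x+.5)/4-.5,150+(y+.5)/4-.5)
tip=atz("top",c1(519,360),.046);tail=atz("top",c1(700,50),.058);jun=atz("top",c1(560,288),.055)
print(tip,tail,jun)
d=tip-tail;d[2]=0;print("len",np.linalg.norm(d),"yaw",np.degrees(np.arctan2(d[1],d[0])))
u=d/np.linalg.norm(d);print("origin est",tip-u*.134,tail+u*.075,jun-u*.085)
print("tip tri",tri(c2(312,140),c1(519,360)))
# colour
def cent(n,f):
    im=cv2.imread(f"pics/{n}0.png").astype(int);m=f(im[...,0],im[...,1],im[...,2]);return m
for n in("scene","top"):
    hs=cv2.cvtColor(cv2.imread(f"pics/{n}0.png"),cv2.COLOR_BGR2HSV)
    m=((hs[...,0]>110)&(hs[...,0]<135)&(hs[...,1]>120)).astype(np.uint8)
    k=(slice(160,210),slice(320,370)) if n=="scene" else (slice(225,260),slice(175,210))
    ys,xs=np.nonzero(m[k]);print(n,len(xs),xs.mean()+k[1].start,ys.mean()+k[0].start,np.ptp(xs),np.ptp(ys))
print("ring",tri(c2(620,143),c1(157,553)))
for a,b,z in(((55,478),(285,462),.045),((75,515),(265,500),.06)):
    p,q=atz("top",c1(*a),z),atz("top",c1(*b),z);v=p-q;print("easel yaw",np.degrees(np.arctan2(v[1],v[0]))-90)
E
```

```text
[ 0.57624575 -0.00518814  0.046     ] [ 0.75630644 -0.10411888  0.058     ] [ 0.61730082 -0.02732309  0.055     ]
len 0.20544863516190992 yaw 151.2142866077108
origin est [ 0.69368694 -0.06971385  0.046     ] [ 0.69057443 -0.06800374  0.058     ] [ 0.6917971  -0.06825358  0.055     ]
tip tri (array([ 0.57543754, -0.0040641 ,  0.04322444]), np.float64(0.003007035674693837))
scene 98 344.7448979591837 185.30612244897958 13 15
top 78 191.02564102564102 240.23076923076923 16 8
ring (array([0.46343369, 0.18848651, 0.09106599]), np.float64(5.9251289460090505e-05))
easel yaw 5.53427112336432
easel yaw 6.057927010425743
```

Call:
{"name": "carry_out", "arguments": {
  "motion": [
    [[0.03,-0.04,0.03],-0.02],
    [[0.06,-0.08,0.03],-0.05],
    [[0.09,-0.118,0.03],-0.07],
    [[0.12,-0.156,0.03],-0.1],
    [[0.15,-0.195,0.03],-0.12],
    [[0.18,-0.234,0.03],-0.14],
    [[0.21,-0.273,0.03],-0.16],
    [[0.24,-0.312,0.03],-0.18],
    [[0.27,-0.351,0.03],-0.2],
    [[0.3,-0.39,0.03],-0.225],
    [[0.33,-0.43,0.03],-0.225],
    [[0.36,-0.469,0.03],-0.225],
    [[0.39,-0.508,0.03],-0.225],
    [[0.42,-0.547,0.03],-0.225],
    [[0.45,-0.586,0.03],-0.225],
    [[0.48,-0.625,0.03],-0.225],
    [[0.51,-0.664,0.01],-0.225],
    [[0.53,-0.69,-0.02],-0.225],
    [[0.545,-0.71,-0.05],-0.225],
    [[0.545,-0.71,-0.08],-0.225]
  ],
  "grip": -1
}}

```text
time: 2.1
position: [0.723, -0.0906, 0.111]
tool_rot: [2.706, 1.591, -0.004]
ft_force: [-0.9, 0.0, 0.1]
grip_width: 1.002
```

Run:
```python
from h import *
s=st()
g=np.array([.7227,-.0856,.025]);print(g-s["position"])
d=eyes.get_image("top")["pixels"];e=eyes.get_image("scene")["pixels"]
f=lambda i,x,y,w,h,k:cv2.resize(i[y:y+h,x:x+w],None,fx=k,fy=k,interpolation=cv2.INTER_CUBIC)
cv2.imwrite("pics/a.png",np.hstack([f(d,230,100,100,120,4),f(e,170,130,100,120,4)]))
```

```text
t 2.1 p [ 0.723  -0.0906  0.111 ] jawyaw 60.92 tilt 0.22 F [-0.88  0.04  0.07] w 87.1
[-0.00026364  0.00502264 -0.08599842]
```

View pics/a.png

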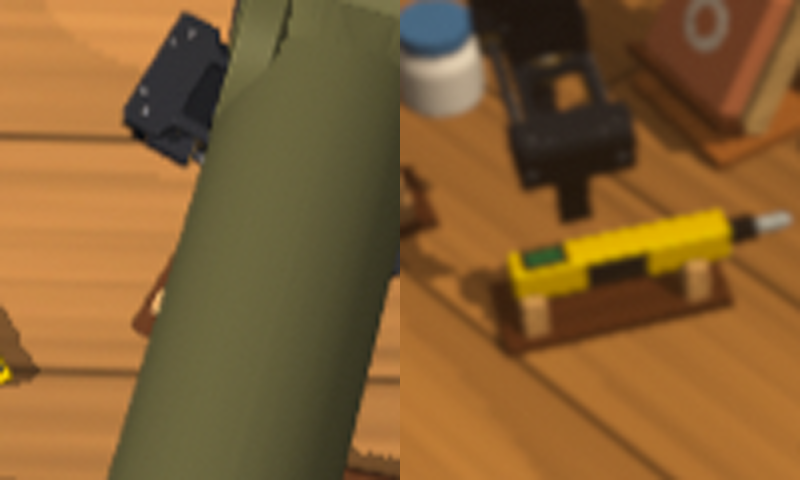

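The gripper is beside and above the meter, on its tail side. The meter is undisturbed. I'll descend now.

Call:
{"name": "carry_out", "arguments": {
  "motion": [
    [[0,0,0],0.005],
    [[0,0,-0.02],0.005],
    [[0,0,-0.04],0.005],
    [[0,0,-0.06],0.005],
    [[0,0,-0.075],0.005],
    [[0,0,-0.087],0.005],
    [[0,0,-0.087],0.005],
    [[0,0,-0.087],0.005]
  ]
}}

```text
time: 3.0
position: [0.7232, -0.0846, 0.0274]
tool_rot: [2.699, 1.607, 0.002]
ft_force: [0.6, -0.8, 1.2]
grip_width: 1.001
```

Call:
{"name": "carry_out", "arguments": {
  "motion": [
    [[0,0,-0.002],0],
    [[0,0,-0.002],0],
    [[0,0,-0.002],0],
    [[0,0,-0.002],0],
    [[0,0,-0.002],0],
    [[0,0,-0.002],0],
    [[0,0,-0.002],0],
    [[0,0,-0.002],0]
  ],
  "grip": 1,
  "squeeze": 8
}}

```text
time: 3.8
position: [0.7227, -0.0847, 0.0245]
tool_rot: [-2.699, -1.607, -0.0]
ft_force: [-0.3, 0.2, 0.6]
grip_width: 0.354
```

Call:
{"name": "carry_out", "arguments": {
  "motion": [
    [[0,0,0],0],
    [[0,0,0],0],
    [[0,0,0],0],
    [[0,0,0.005],0],
    [[0,0,0.01],0],
    [[0,0,0.015],0],
    [[0,0,0.02],0],
    [[0,0,0.025],0],
    [[0,0,0.03],0],
    [[0,0,0.035],0],
    [[0,0,0.04],0],
    [[0,0,0.04],0]
  ]
}}

```text
time: 5.0
position: [0.7233, -0.0849, 0.0656]
tool_rot: [2.699, 1.607, 0.002]
ft_force: [0.2, -0.2, -1.1]
grip_width: 0.296
```

Run:
```python
from h import *
s=st()
d=eyes.get_image("top")["pixels"];e=eyes.get_image("scene")["pixels"]
f=lambda i,x,y,w,h,k:cv2.resize(i[y:y+h,x:x+w],None,fx=k,fy=k,interpolation=cv2.INTER_CUBIC)
cv2.imwrite("pics/b.png",f(e,170,130,130,100,6))
```

```text
t 5.0 p [ 0.7233 -0.0849  0.0656] jawyaw 61.54 tilt 0.1 F [ 0.15 -0.24 -1.06] w 25.8
```

View pics/b.png

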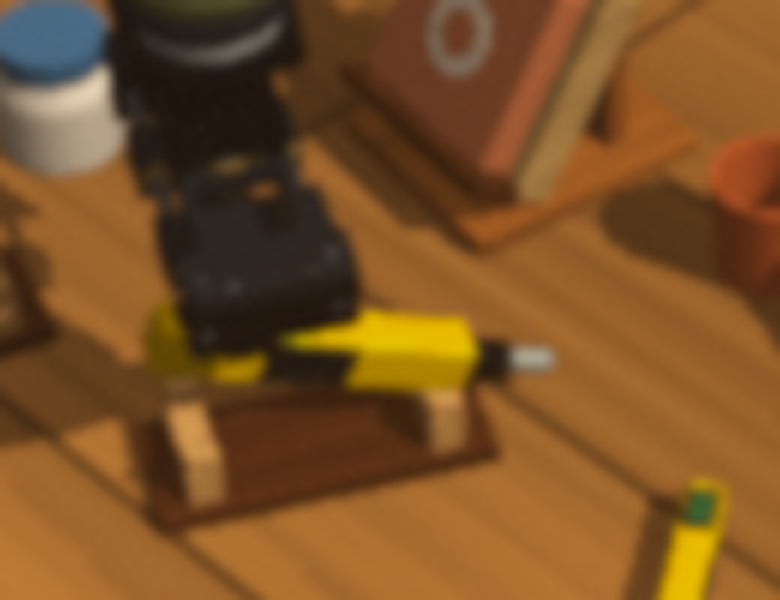

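The meter has pivoted nose-down in the light grip, resting on the front saddle, as planned. The tip is at crop (555,358). By the saddle-edge geometry, 30° corresponds to a TCP height of about 0.087.

Call:
{"name": "carry_out", "arguments": {
  "motion": [
    [[0,0,0.005],0],
    [[0,0,0.01],0],
    [[0,0,0.015],0],
    [[0,0,0.02],0],
    [[0,0,0.022],0],
    [[0,0,0.022],0],
    [[0,0,0.022],0]
  ]
}}

```text
time: 5.8
position: [0.7227, -0.0847, 0.0865]
tool_rot: [-2.699, -1.607, -0.0]
ft_force: [-0.1, 0.3, -2.4]
grip_width: 0.298
```

Call:
{"name": "carry_out", "arguments": {
  "motion": [
    [[0,0,0],0],
    [[0,0,0],0],
    [[0,0,0],0],
    [[0,0,0.02],0],
    [[0,0,0.05],0],
    [[0,0,0.08],0],
    [[0,0,0.1],0],
    [[0,0,0.1],0],
    [[0,0,0.1],0]
  ],
  "squeeze": 60
}}

```text
time: 6.7
position: [0.7225, -0.0848, 0.1859]
tool_rot: [-2.699, -1.607, 0.0]
ft_force: [-0.2, -0.0, -1.7]
grip_width: 0.28
```

Run:
```python
from h import *
s=st()
d=eyes.get_image("top")["pixels"];e=eyes.get_image("scene")["pixels"]
f=lambda i,x,y,w,h,k:cv2.resize(i[y:y+h,x:x+w],None,fx=k,fy=k,interpolation=cv2.INTER_CUBIC)
cv2.imwrite("pics/c.png",np.hstack([f(e,170,90,110,120,5)[:, :],f(d,240,150,50,120,5)]))
```

```text
t 6.7 p [ 0.7225 -0.0848  0.1859] jawyaw 61.53 tilt 0.01 F [-0.19 -0.05 -1.69] w 24.3
```

View pics/c.png

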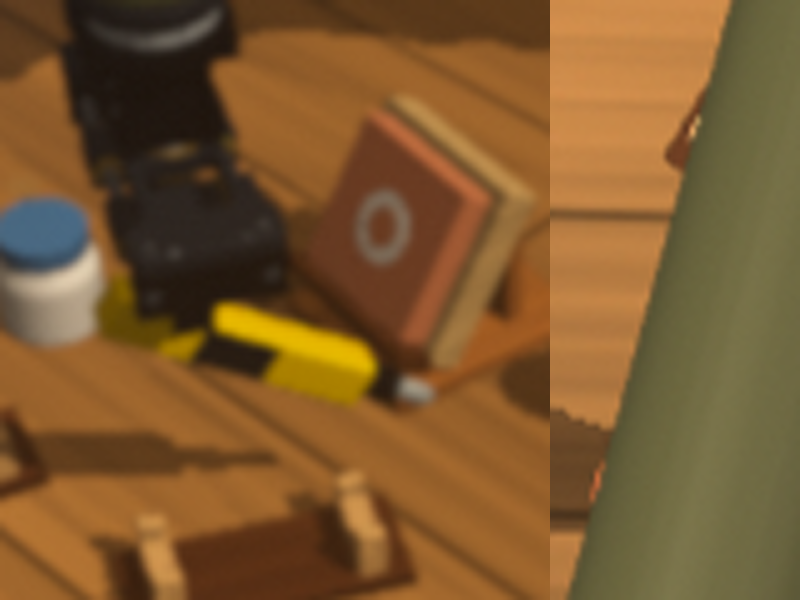

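The meter is held nose-down with its tip at crop (435,392). The top view is blocked by the arm. I'll solve for the pitch from the scene pixel.

Run:
```python
from h import *
from scipy.optimize import least_squares
g=np.array([.7225,-.0848,.2049]);a=np.radians(151.5)
c=lambda x,y:np.array((170+(x+.5)/5-.5,90+(y+.5)/5-.5))
P=lambda th,L:g+L*np.array([np.cos(th)*np.cos(a),np.cos(th)*np.sin(a),-np.sin(th)])
for q in((435,394),(433,390)):
    r=least_squares(lambda v:proj("scene",P(v[0],v[1]))-c(*q),[.5,.17]);print(np.degrees(r.x[0]),r.x[1],r.fun)
# bar front end centre: front face seen centre approx
for th in(25,28,30,32,35):
    print(th,[((proj("scene",P(np.radians(th),L))+.5-[170,90])*5-.5).round(0).tolist() for L in(.169,.142,.12)])
```

```text
33.08787404155845 0.16240820804513356 [0. 0.]
32.29560712551509 0.1596102232013799 [5.68434189e-14 2.84217094e-14]
25 [[464.0, 365.0], [422.0, 359.0], [387.0, 353.0]]
28 [[457.0, 377.0], [416.0, 369.0], [383.0, 362.0]]
30 [[452.0, 385.0], [412.0, 376.0], [379.0, 368.0]]
32 [[447.0, 393.0], [408.0, 382.0], [376.0, 373.0]]
35 [[439.0, 404.0], [401.0, 392.0], [370.0, 382.0]]
```

Call:
{"name": "carry_out", "arguments": {
  "motion": [
    [[0.0,0.02,0.02],0.05],
    [[0.0,0.05,0.02],0.1],
    [[0.0,0.08,0.02],0.15],
    [[0.0,0.11,0.02],0.2],
    [[0.0,0.14,0.02],0.25],
    [[0.0,0.17,0.02],0.3],
    [[0.0,0.2,0.02],0.35],
    [[-0.01,0.23,0.02],0.4],
    [[-0.02,0.26,0.02],0.45],
    [[-0.04,0.28,0.01],0.5],
    [[-0.06,0.29,0.0],0.55],
    [[-0.08,0.29,-0.01],0.598],
    [[-0.09,0.29,-0.013],0.598],
    [[-0.097,0.29,-0.013],0.598],
    [[-0.097,0.29,-0.013],0.598],
    [[-0.097,0.29,-0.013],0.598]
  ]
}}

```text
time: 8.4
position: [0.6264, 0.2055, 0.1741]
tool_rot: [2.105, 2.331, 0.002]
ft_force: [0.1, 0.2, -2.8]
grip_width: 0.28
```

Run:
```python
from h import *
s=st()
d=eyes.get_image("top")["pixels"];e=eyes.get_image("scene")["pixels"]
cv2.imwrite("pics/d_scene.png",e);cv2.imwrite("pics/d_top.png",d)
f=lambda i,x,y,w,h,k:cv2.resize(i[y:y+h,x:x+w],None,fx=k,fy=k,interpolation=cv2.INTER_CUBIC)
cv2.imwrite("pics/d.png",np.hstack([f(e,290,130,100,100,6),f(d,180,170,33,100,6)]))
```

```text
t 8.4 p [0.6264 0.2055 0.1741] jawyaw 95.81 tilt 0.09 F [ 0.12  0.23 -2.78] w 24.3
```

View pics/d.png

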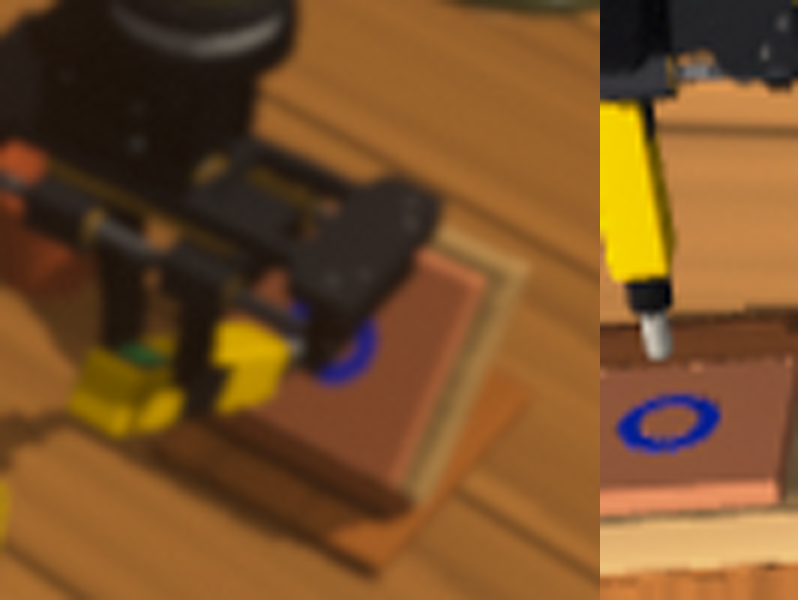

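The top view now shows the nose tip at (657,357), and the ring ahead of it at (668,422). The scene view shows the tail's bottom corners at (72,402) and (120,437), and the front corner at (272,397). I'll fit pitch and length together.

```bash
cat > fit.py <<'E'
from h import *
from scipy.optimize import least_squares
g=np.array([.6264,.2055,.1931])
def pt(v,along,side,up):   # along from tip back (negative), side=+y-world side
    th,L=v[:2];a=np.radians(185.8)
    x=np.array([np.cos(th)*np.cos(a),np.cos(th)*np.sin(a),-np.sin(th)]);y=np.array([-np.sin(a),np.cos(a),0]);z=np.cross(x,y)
    return g+x*(L+along)+side*-y+up*z
S=lambda x,y:np.array((290+(x+.5)/6-.5,130+(y+.5)/6-.5))
T=lambda x,y:np.array((180+(x-600+.5)/6-.5,170+(y+.5)/6-.5))
obs=[("top",T(657,360),(0,0,.002)),("top",T(652,308),(-.027,0,.006)),("top",T(637,278),(-.049,0,.014)),
("scene",S(120,438),(-.209,.013,-.014)),("scene",S(71,402),(-.209,-.013,-.014)),("scene",S(272,398),(-.049,.013,-.014)),("scene",S(291,345),(-.049,.013,.014))]
def res(v):
    return np.concatenate([proj(c,pt(v,*p))+(v[2:4] if c=="scene" else v[4:6])-q for c,q,p in obs])
def full(v): return np.r_[res(v),np.array(v[2:])]   # calibration offset prior ~1px
for prior in(1,):
    r=least_squares(full,[.55,.165,0,0,0,0]);print(np.degrees(r.x[0]),r.x[1:].round(4));print(r.fun.reshape(-1,2).round(1).tolist())
    J=np.linalg.inv(r.jac.T@r.jac);print("sd",np.degrees(J[0,0]**.5),J[1,1]**.5)
    print("tip",pt(r.x,0,0,0))
E
python3 fit.py
python3 - <<'E'
from h import *
T=lambda x,y:np.array((180+(x-600+.5)/6-.5,170+(y+.5)/6-.5))
print(atz("top",T(668,422),.091))
E
```

```text
34.03313084794848 [ 0.1603  0.0698 -0.1017  0.1442 -0.1971]
[[0.3, -0.5], [-0.6, 0.6], [0.2, 0.2], [-0.1, -0.7], [-1.0, 0.4], [0.1, 0.5], [1.0, -0.1], [0.1, -0.1], [0.1, -0.2]]
sd 0.9016629348670849 0.003254155471776558
tip [0.49423646 0.19207532 0.10338405]
[0.46420419 0.18873402 0.091     ]
```

The pitch is about 33.7°, against 30° wanted. I'll trim it by resting the nose on the open table with a light grip: a grasp height of about 83 mm gives 30°.

Call:
{"name": "carry_out", "arguments": {
  "motion": [
    [[0.03,0,0],0],
    [[0.06,0,0],0],
    [[0.08,0,-0.02],0],
    [[0.08,0,-0.05],0],
    [[0.08,0,-0.075],0],
    [[0.08,0,-0.09],0],
    [[0.08,0,-0.094],0],
    [[0.08,0,-0.094],0]
  ]
}}

```text
time: 9.3
position: [0.7058, 0.2053, 0.0795]
tool_rot: [2.106, 2.331, -0.0]
ft_force: [0.4, -0.4, -2.5]
grip_width: 0.28
```

Call:
{"name": "carry_out", "arguments": {
  "motion": [
    [[0,0,0],0],
    [[0,0,-0.002],0],
    [[0,0,-0.004],0],
    [[0,0,-0.006],0],
    [[0,0,-0.008],0],
    [[0,0,-0.01],0],
    [[0,0,-0.012],0],
    [[0,0,-0.014],0],
    [[0,0,-0.015],0],
    [[0,0,-0.015],0],
    [[0,0,-0.015],0]
  ],
  "squeeze": 8
}}

```text
time: 10.4
position: [0.7053, 0.2052, 0.0642]
tool_rot: [-2.106, -2.331, 0.001]
ft_force: [0.6, -0.4, -0.8]
grip_width: 0.296
```

Call:
{"name": "carry_out", "arguments": {
  "motion": [
    [[0,0,0],0],
    [[0,0,0],0],
    [[0,0,0],0]
  ],
  "squeeze": 60
}}

```text
time: 10.7
position: [0.7054, 0.2052, 0.0643]
tool_rot: [-2.106, -2.331, 0.001]
ft_force: [-0.6, -0.9, -0.4]
grip_width: 0.278
```

Call:
{"name": "carry_out", "arguments": {
  "motion": [
    [[0,0,0.02],0],
    [[0,0,0.05],0],
    [[0,0,0.08],0],
    [[0,0,0.105],0],
    [[-0.02,0,0.109],0],
    [[-0.05,0,0.109],0],
    [[-0.07,0,0.109],0],
    [[-0.08,0,0.109],0],
    [[-0.08,0,0.109],0],
    [[-0.08,0,0.109],0]
  ]
}}

```text
time: 11.7
position: [0.6265, 0.2052, 0.1737]
tool_rot: [2.106, 2.33, 0.001]
ft_force: [-0.1, 0.3, -2.2]
grip_width: 0.279
```

Run:
```python
from h import *
s=st()
d=eyes.get_image("top")["pixels"];e=eyes.get_image("scene")["pixels"]
f=lambda i,x,y,w,h,k:cv2.resize(i[y:y+h,x:x+w],None,fx=k,fy=k,interpolation=cv2.INTER_CUBIC)
cv2.imwrite("pics/e.png",np.hstack([f(e,290,130,100,100,6),f(d,180,170,33,100,6)]))
```

```text
t 11.7 p [0.6265 0.2052 0.1737] jawyaw 95.79 tilt 0.08 F [-0.09  0.31 -2.16] w 24.3
```

View pics/e.png

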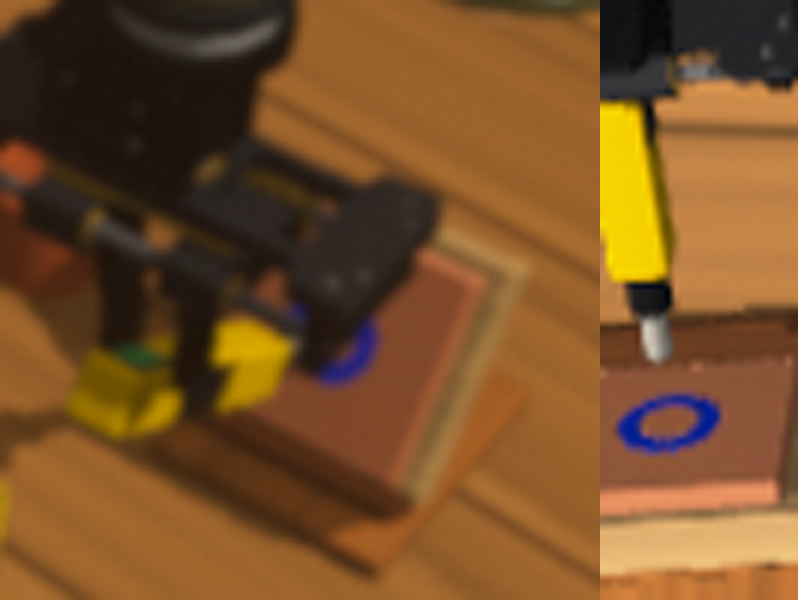

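The change is small: tip (657,362), front corners (295,344) and (275,395), tail corners unchanged. I'll refit.

```bash
sed -i 's/S(272,398)/S(276,394)/;s/S(291,345)/S(296,343)/;s/T(657,360)/T(657,362)/;s/.6264,.2055,.1931/.6265,.2052,.1927/' fit.py; python3 fit.py
```

```text
33.3081479223595 [ 0.1603  0.4221 -0.2594  0.1026 -0.3293]
[[0.3, -0.6], [-0.6, 0.7], [0.2, 0.2], [0.0, -0.6], [-0.9, 0.5], [-0.1, 0.6], [0.6, -0.4], [0.4, -0.3], [0.1, -0.3]]
sd 0.9057745429341332 0.0032174895102896725
tip [0.49323398 0.19166333 0.10468287]
```

```bash
cat >> fit.py <<'E'
print("--- with table touch")
g0=g.copy()
def full2(v):
    global g
    g=g0+np.array([0,0,v[6]])
    return np.r_[res(v),np.array(v[2:6]),(.0832+v[6]-.006-(v[1]-.006)*np.sin(v[0]))/.001,v[6]/.003]
r=least_squares(full2,[.55,.165,0,0,0,0,0]);print(np.degrees(r.x[0]),r.x[1:].round(4));print(r.fun.round(1).tolist())
J=np.linalg.inv(r.jac.T@r.jac);print("sd",np.degrees(J[0,0]**.5),J[1,1]**.5);print("tip",pt(r.x,0,0,0))
E
python3 fit.py
```

```text
33.3081479223595 [ 0.1603  0.4221 -0.2594  0.1026 -0.3293]
[[0.3, -0.6], [-0.6, 0.7], [0.2, 0.2], [0.0, -0.6], [-0.9, 0.5], [-0.1, 0.6], [0.6, -0.4], [0.4, -0.3], [0.1, -0.3]]
sd 0.9057745429341332 0.0032174895102896725
tip [0.49323398 0.19166333 0.10468287]
--- with table touch
32.323647691814074 [0.1568 0.7234 0.4314 0.5067 0.1872 0.003 ]
[0.2, -0.6, -0.7, 0.5, 0.1, -0.1, -0.3, -0.3, -1.3, 0.8, 0.1, 0.0, 0.7, -1.0, 0.7, 0.4, 0.5, 0.2, -0.5, 1.0]
sd 0.7303480002464637 0.002545419974197734
tip [0.49465161 0.19180733 0.11182305]
```

Combining the table touch and the camera gives about 32°, with the estimates ranging from 30° to 33°. I'll take off another 1.5° the same way.

Call:
{"name": "carry_out", "arguments": {
  "motion": [
    [[0.03,0,0],0],
    [[0.06,0,0],0],
    [[0.08,0,-0.02],0],
    [[0.08,0,-0.05],0],
    [[0.08,0,-0.075],0],
    [[0.08,0,-0.095],0],
    [[0.08,0,-0.104],0],
    [[0.08,0,-0.107],0],
    [[0.08,0,-0.107],0]
  ]
}}

```text
time: 12.7
position: [0.706, 0.2051, 0.0668]
tool_rot: [2.106, 2.331, 0.0]
ft_force: [0.3, -0.3, -1.4]
grip_width: 0.272
```

Call:
{"name": "carry_out", "arguments": {
  "motion": [
    [[0,0,0],0],
    [[0,0,-0.001],0],
    [[0,0,-0.002],0],
    [[0,0,-0.003],0],
    [[0,0,-0.004],0],
    [[0,0,-0.005],0],
    [[0,0,-0.0055],0],
    [[0,0,-0.006],0],
    [[0,0,-0.006],0],
    [[0,0,-0.006],0]
  ],
  "squeeze": 8
}}

```text
time: 13.7
position: [0.7056, 0.2052, 0.0604]
tool_rot: [-2.106, -2.331, 0.0]
ft_force: [-0.0, 0.1, -0.1]
grip_width: 0.295
```

Call:
{"name": "carry_out", "arguments": {
  "motion": [
    [[0,0,0],0],
    [[0,0,0],0],
    [[0,0,0],0]
  ],
  "squeeze": 60
}}

```text
time: 14.0
position: [0.7056, 0.2052, 0.0604]
tool_rot: [-2.106, -2.331, 0.0]
ft_force: [-0.2, 0.7, -0.2]
grip_width: 0.277
```

Call:
{"name": "carry_out", "arguments": {
  "motion": [
    [[0,0,0.02],0],
    [[0,0,0.05],0],
    [[0,0,0.08],0],
    [[0,0,0.105],0],
    [[-0.02,0,0.113],0],
    [[-0.05,0,0.113],0],
    [[-0.07,0,0.113],0],
    [[-0.08,0,0.113],0],
    [[-0.08,0,0.113],0],
    [[-0.08,0,0.113],0]
  ]
}}

```text
time: 15.0
position: [0.6264, 0.2051, 0.1735]
tool_rot: [2.106, 2.33, 0.001]
ft_force: [-0.0, 0.4, -1.7]
grip_width: 0.279
```

Run:
```python
from h import *
s=st()
d=eyes.get_image("top")["pixels"];e=eyes.get_image("scene")["pixels"]
f=lambda i,x,y,w,h,k:cv2.resize(i[y:y+h,x:x+w],None,fx=k,fy=k,interpolation=cv2.INTER_CUBIC)
cv2.imwrite("pics/f.png",np.hstack([f(e,290,130,100,100,6),f(d,180,170,33,100,6)]))
```

```text
t 15.0 p [0.6264 0.2051 0.1735] jawyaw 95.79 tilt 0.05 F [-0.01  0.38 -1.67] w 24.3
```

View pics/f.png

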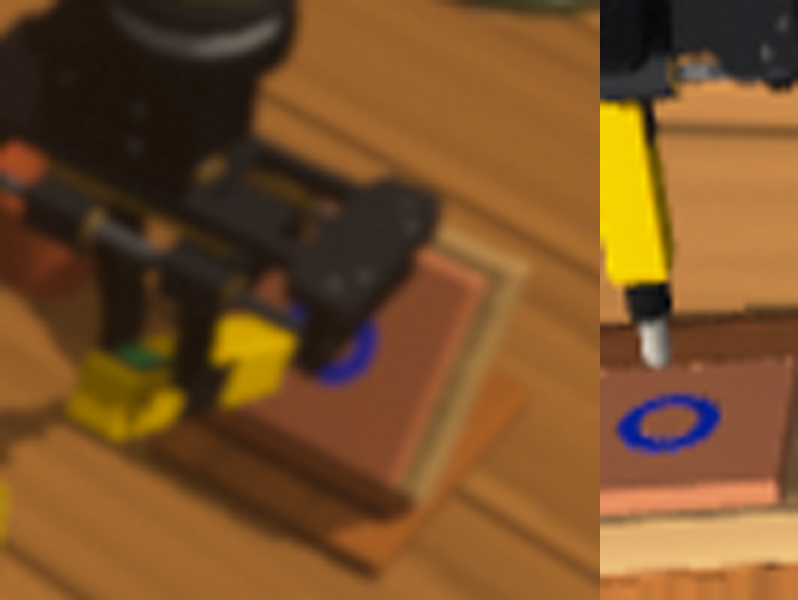

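The pitch is flatter now: tip (656,366), tail corner (120,441), front corners (277,389) and (299,338). I'll refit and work out the approach.

```bash
sed -i 's/S(276,394)/S(277,389)/;s/S(296,343)/S(299,338)/;s/T(657,362)/T(656,367)/;s/T(652,308)/T(651,314)/;s/T(637,278)/T(636,284)/;s/S(120,438)/S(120,442)/;s/S(71,402)/S(69,405)/;s/.6265,.2052,.1927/.6264,.2051,.1925/;s/.0832+v/.0794+v/' fit.py; python3 fit.py
python3 - <<'E'
from h import *
T=lambda x,y:np.array((180+(x-600+.5)/6-.5,170+(y+.5)/6-.5))
for z in(.108,.112,.116): print(atz("top",T(656,367),z))
E
```

```text
31.892082074936784 [ 0.1609  0.3131 -0.1526  0.047  -0.257 ]
[[0.3, -0.4], [-0.6, 0.6], [0.2, -0.0], [-0.1, -0.7], [-0.7, 0.6], [0.1, 0.6], [0.4, -0.3], [0.3, -0.2], [0.0, -0.3]]
sd 0.9137316277458807 0.003151252576001421
tip [0.49052645 0.19129847 0.10751716]
--- with table touch
30.725551990846032 [0.1571 0.6488 0.5856 0.4983 0.3105 0.0032]
[0.1, -0.4, -0.7, 0.4, 0.1, -0.4, -0.5, -0.3, -1.1, 0.9, 0.4, -0.1, 0.5, -1.1, 0.6, 0.6, 0.5, 0.3, -0.5, 1.1]
sd 0.7333821689045283 0.0025246131834728877
tip [0.49207435 0.1914557  0.11548989]
[0.48910785 0.19207045 0.108     ]
[0.48919567 0.19132265 0.112     ]
[0.48928349 0.19057484 0.116     ]
```

Call:
{"name": "carry_out", "arguments": {
  "motion": [
    [[-0.004,0,-0.005],0],
    [[-0.009,-0.001,-0.01],0],
    [[-0.014,-0.0015,-0.014],0],
    [[-0.0185,-0.002,-0.018],0],
    [[-0.0185,-0.002,-0.018],0],
    [[-0.0185,-0.002,-0.018],0]
  ]
}}

```text
time: 15.7
position: [0.6071, 0.2034, 0.1556]
tool_rot: [2.106, 2.331, 0.001]
ft_force: [0.1, -0.2, -2.0]
grip_width: 0.28
```

Call:
{"name": "carry_out", "arguments": {
  "motion": [
    [[-0.0009,-0.0001,-0.0005],0],
    [[-0.0017,-0.0002,-0.001],0],
    [[-0.0026,-0.0003,-0.0015],0],
    [[-0.0034,-0.0004,-0.002],0],
    [[-0.0034,-0.0004,-0.002],0],
    [[-0.0034,-0.0004,-0.002],0]
  ]
}}

```text
time: 16.3
position: [0.6038, 0.2029, 0.1535]
tool_rot: [2.106, 2.331, 0.0]
ft_force: [0.5, 0.0, -1.5]
grip_width: 0.276
```

Run:
```python
from h import *
s=st()
d=eyes.get_image("top")["pixels"]
for i in range(6): 
    eyes.get_image("top"); print(get_state()["ft_force"].round(2))
f=lambda i,x,y,w,h,k:cv2.resize(i[y:y+h,x:x+w],None,fx=k,fy=k,interpolation=cv2.INTER_CUBIC)
cv2.imwrite("pics/g.png",f(d,170,200,50,60,10))
```

```text
t 16.3 p [0.6038 0.2029 0.1535] jawyaw 95.8 tilt 0.01 F [ 0.51  0.02 -1.47] w 24.0
[ 0.48  0.39 -1.52]
[-0.39  0.15 -1.95]
[ 0.16 -0.43 -2.56]
[-0.11 -0.15 -2.32]
[-1.37  0.09 -2.44]
[ 0.61  0.13 -1.73]
```

View pics/g.png

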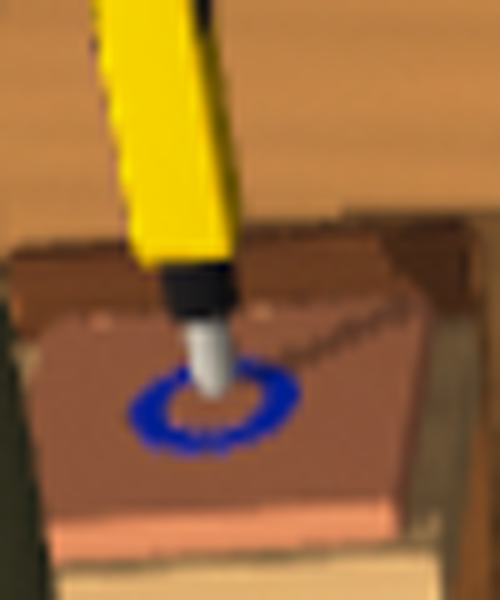

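The nose is just short of the slab: tip (213,395), ring centre (214,407). That is aligned sideways, and the approach will carry the tip down the image onto the centre. Next I'll feel for contact in small steps.

Call:
{"name": "carry_out", "arguments": {
  "motion": [
    [[-0.0004,0,-0.0003],0],
    [[-0.0009,-0.0001,-0.0005],0],
    [[-0.0013,-0.0001,-0.0008],0],
    [[-0.0017,-0.0002,-0.001],0],
    [[-0.0017,-0.0002,-0.001],0],
    [[-0.0017,-0.0002,-0.001],0]
  ]
}}

```text
time: 17.25
position: [0.6025, 0.2027, 0.1528]
tool_rot: [2.106, 2.331, 0.001]
ft_force: [0.9, 0.4, -1.0]
grip_width: 0.277
```

Call:
{"name": "carry_out", "arguments": {
  "motion": [
    [[-0.0004,0,-0.0003],0],
    [[-0.0009,-0.0001,-0.0005],0],
    [[-0.0009,-0.0001,-0.0005],0],
    [[-0.0009,-0.0001,-0.0005],0]
  ]
}}

```text
time: 17.65
position: [0.6013, 0.2026, 0.1521]
tool_rot: [2.106, 2.331, 0.001]
ft_force: [2.2, 0.8, -1.1]
grip_width: 0.272
```

```bash
cat > force.py <<'E'
from h import *
n=np.array([.8616,.0875,.5]);F=[]
for i in range(6): eyes.get_image("top");F.append(get_state()["ft_force"])
F=np.array(F);st();print(F.mean(0).round(2),"n",((F-[0,0,-2.0])@n).mean().round(2))
E
python3 force.py
```

```text
t 17.95 p [0.6012 0.2026 0.152 ] jawyaw 95.8 tilt 0.01 F [ 2.47  0.72 -1.04] w 23.8
[ 2.06  0.57 -0.8 ] n 2.42
```

Contact is felt at about 2.4 N, which is about 2 mm in. The tip lies roughly 3 mm below centre on the slope. I'll back off, shift 3.5 mm up the slope, and press to half way.

Call:
{"name": "carry_out", "arguments": {
  "motion": [
    [[0.0026,0.0002,0.0015],0],
    [[0.0052,0.0005,0.003],0],
    [[0.0052,0.0005,0.003],0],
    [[0.0043,0.0004,0.0045],0],
    [[0.0035,0.0003,0.006],0],
    [[0.0035,0.0003,0.006],0],
    [[0.0018,0.0002,0.005],0],
    [[0.0,0,0.004],0],
    [[-0.0017,-0.0002,0.003],0],
    [[-0.0026,-0.0003,0.0025],0],
    [[-0.0034,-0.0004,0.002],0],
    [[-0.0043,-0.0005,0.0015],0],
    [[-0.0043,-0.0005,0.0015],0],
    [[-0.0043,-0.0005,0.0015],0]
  ]
}}

```text
time: 19.35
position: [0.5973, 0.2021, 0.1538]
tool_rot: [2.106, 2.331, 0.001]
ft_force: [3.9, -0.1, -1.1]
grip_width: 0.274
```

```bash
python3 force.py
python3 - <<'E'
from h import *
d=eyes.get_image("top")["pixels"]
cv2.imwrite("pics/h.png",cv2.resize(d[200:260,170:220],None,fx=10,fy=10,interpolation=cv2.INTER_CUBIC))
E
```

```text
t 19.65 p [0.597  0.2021 0.1536] jawyaw 95.8 tilt 0.02 F [ 2.54  0.27 -0.35] w 23.8
[ 3.15  0.18 -0.38] n 3.54
```

Call:
{"name": "carry_out", "arguments": {
  "motion": [
    [[-0.0005,0,-0.0003],0],
    [[-0.0009,-0.0001,-0.0005],0],
    [[-0.0009,-0.0001,-0.0005],0],
    [[-0.0009,-0.0001,-0.0005],0],
    [[-0.0009,-0.0001,-0.0005],0],
    [[-0.0009,-0.0001,-0.0005],0],
    [[-0.0009,-0.0001,-0.0005],0],
    [[-0.0009,-0.0001,-0.0005],0],
    [[-0.0009,-0.0001,-0.0005],0],
    [[-0.0009,-0.0001,-0.0005],0],
    [[-0.0009,-0.0001,-0.0005],0],
    [[-0.0009,-0.0001,-0.0005],0],
    [[-0.0009,-0.0001,-0.0005],0],
    [[-0.0009,-0.0001,-0.0005],0],
    [[-0.0009,-0.0001,-0.0005],0],
    [[-0.0009,-0.0001,-0.0005],0],
    [[-0.0009,-0.0001,-0.0005],0],
    [[-0.0009,-0.0001,-0.0005],0],
    [[-0.0009,-0.0001,-0.0005],0],
    [[-0.0009,-0.0001,-0.0005],0]
  ]
}}

```text
time: 21.7
position: [0.596, 0.2019, 0.153]
tool_rot: [-2.106, -2.331, -0.0]
ft_force: [3.2, 0.5, -0.1]
grip_width: 0.272
```

```bash
python3 force.py
python3 - <<'E'
from h import *
# blue + grey geometry, no viewing
d=eyes.get_image("top")["pixels"];hs=cv2.cvtColor(d,cv2.COLOR_BGR2HSV)[225:255,175:210]
b=(hs[...,0]>108)&(hs[...,0]<135)&(hs[...,1]>120)
g=(hs[...,1]<60)&(hs[...,2]>80)
for r in range(4,24):print(225+r,''.join('B' if b[r,c] else 'g' if g[r,c] else '.' for c in range(35)))
E
```

```text
t 22.0 p [0.596  0.2019 0.153 ] jawyaw 95.79 tilt 0.01 F [3.35 0.77 0.12] w 23.8
[3.4  0.62 0.26] n 4.11
229 ...................................
230 ...................................
231 ...................................
232 ...................................
233 ...................................
234 ...................................
235 ..............gggg.................
236 .............ggggg.BB..............
237 ............BBgggg.BBBBB...........
238 ..........BBBBgggg...BBBB..........
239 .........BBB...ggg...BBBB..........
240 ........BBBB...g.....BBBB..........
241 ........BBBB........BBBB...........
242 ........BBBB.......BBBB............
243 .........BBBBBBBBBBBB..............
244 ..........BBBBBBBBB................
245 ...................................
246 ...................................
247 ...................................
248 ...................................
```

The hold reads 4.1 N, about 6.2 mm in and close to half way. The pixel map puts the tip at about (190.7,240.3), on the ring's centre at (191,240). I'll hold a little longer and then withdraw.

Call:
{"name": "carry_out", "arguments": {
  "motion": [
    [[0,0,0],0],
    [[0,0,0],0],
    [[0,0,0],0],
    [[0,0,0],0],
    [[0,0,0],0],
    [[0,0,0],0],
    [[0,0,0],0],
    [[0,0,0],0]
  ]
}}

```text
time: 22.85
position: [0.596, 0.202, 0.153]
tool_rot: [-2.106, -2.331, -0.0]
ft_force: [2.3, 0.4, 0.1]
grip_width: 0.274
```

Call:
{"name": "carry_out", "arguments": {
  "motion": [
    [[0.0017,0.0002,0.001],0],
    [[0.005,0.0005,0.003],0],
    [[0.01,0.001,0.006],0],
    [[0.02,0.002,0.012],0],
    [[0.035,0.0035,0.02],0],
    [[0.06,0.004,0.035],0],
    [[0.08,0.0,0.047],-0.05],
    [[0.1,-0.02,0.047],-0.1],
    [[0.115,-0.045,0.047],-0.16],
    [[0.12,-0.075,0.047],-0.22],
    [[0.1214,-0.105,0.047],-0.28],
    [[0.1214,-0.135,0.047],-0.34],
    [[0.1214,-0.165,0.047],-0.4],
    [[0.1214,-0.195,0.047],-0.46],
    [[0.1214,-0.225,0.047],-0.52],
    [[0.1214,-0.255,0.047],-0.57],
    [[0.1214,-0.275,0.047],-0.598],
    [[0.1214,-0.2837,0.047],-0.598],
    [[0.1214,-0.2837,0.047],-0.598],
    [[0.1214,-0.2837,0.047],-0.598]
  ]
}}

```text
time: 24.85
position: [0.7176, -0.0796, 0.1999]
tool_rot: [-2.696, -1.609, -0.002]
ft_force: [0.0, -0.5, -2.0]
grip_width: 0.277
```

Call:
{"name": "carry_out", "arguments": {
  "motion": [
    [[0,0,-0.02],0],
    [[0,0,-0.05],0],
    [[0,0,-0.075],0],
    [[0,0,-0.09],0],
    [[0,0,-0.1],0],
    [[0,0,-0.1],0],
    [[0,0,-0.1],0]
  ]
}}

```text
time: 25.55
position: [0.7182, -0.0815, 0.1011]
tool_rot: [2.698, 1.607, 0.002]
ft_force: [-0.8, -0.8, -1.0]
grip_width: 0.271
```

Run:
```python
from h import *
st()
```

```text
t 25.55 p [ 0.7182 -0.0815  0.1011] jawyaw 61.57 tilt 0.1 F [-0.78 -0.81 -1.02] w 23.6
```

Call:
{"name": "carry_out", "arguments": {
  "motion": [
    [[0,0,-0.005],0],
    [[0,0,-0.01],0],
    [[0,0,-0.015],0],
    [[0,0,-0.02],0],
    [[0,0,-0.025],0],
    [[0,0,-0.03],0],
    [[0,0,-0.035],0],
    [[0,0,-0.04],0],
    [[0,0,-0.04],0]
  ],
  "squeeze": 8
}}

```text
time: 26.45
position: [0.7166, -0.0815, 0.0588]
tool_rot: [-2.698, -1.607, 0.002]
ft_force: [-0.8, 0.8, -1.3]
grip_width: 0.294
```

Call:
{"name": "carry_out", "arguments": {
  "motion": [
    [[0,0,-0.005],0],
    [[0,0,-0.01],0],
    [[0,0,-0.015],0],
    [[0,0,-0.02],0],
    [[0,0,-0.025],0],
    [[0,0,-0.03],0],
    [[0,0,-0.033],0],
    [[0,0,-0.035],0],
    [[0,0,-0.035],0],
    [[0,0,-0.035],0]
  ]
}}

```text
time: 27.45
position: [0.7173, -0.0818, 0.0256]
tool_rot: [-2.699, -1.607, -0.0]
ft_force: [-2.4, 0.4, 5.1]
grip_width: 0.296
```

Run:
```python
from h import *
st()
e=eyes.get_image("scene")["pixels"];d=eyes.get_image("top")["pixels"]
cv2.imwrite("pics/i.png",e)
hs=cv2.cvtColor(e,cv2.COLOR_BGR2HSV);m=((hs[...,0]>22)&(hs[...,0]<32)&(hs[...,1]>200)&(hs[...,2]>120))
a=cv2.cvtColor(cv2.imread("pics/scene0.png"),cv2.COLOR_BGR2HSV);m0=((a[...,0]>22)&(a[...,0]<32)&(a[...,1]>200)&(a[...,2]>120))
k=(slice(175,215),slice(190,272))
for r in range(177,212,2):print(r,''.join('X' if x and y else 'o' if x else '-' if y else '.' for x,y in zip(m[r,190:272],m0[r,190:272])))
```

```text
t 27.45 p [ 0.7173 -0.0818  0.0256] jawyaw 61.54 tilt 0.01 F [-2.41  0.37  5.05] w 25.7
177 ..................................................................................
179 ..................................................................................
181 ..................................................................................
183 .......................................................oXXXXooo...................
185 .............................................oXXXXXXXXXXXXXXXooo..................
187 ....................................-------XXXXXXXXXXXXXXXXXXXXo..................
189 ...........................----------------XXXXXXXXXXXXXXXXXXXoo..................
191 .....................----------------------XXXXXXXXXXXXXXXXXXXo...................
193 ......................----------------------XXoXXXoo.o............................
195 ........---.........-----------............-.ooo..................................
197 ........---X---------------.......................................................
199 .........-----------------........................................................
201 ..........------..-.o.oo.o........................................................
203 ..................................................................................
205 ..................................................................................
207 ..................................................................................
209 ..................................................................................
211 ..................................................................................
```

The meter is seated: it pushes back with 5 N, and its front outline matches the original within about 2 mm. I'll release it and retreat.

Call:
{"name": "carry_out", "arguments": {
  "motion": [
    [[0,0,0.001],0],
    [[0,0,0.001],0],
    [[0,0,0.001],0],
    [[0,0,0.001],0],
    [[0,0,0.001],0],
    [[0,0,0.001],0],
    [[0,0,0.001],0],
    [[0,0,0.001],0],
    [[0,0,0.001],0],
    [[0,0,0.001],0]
  ],
  "grip": -1
}}

```text
time: 28.55
position: [0.7174, -0.0817, 0.026]
tool_rot: [2.699, 1.607, 0.0]
ft_force: [0.1, 0.3, -0.9]
grip_width: 0.987
```

Call:
{"name": "carry_out", "arguments": {
  "motion": [
    [[0,0,0.02],0],
    [[0,0,0.05],0],
    [[0,0,0.09],0],
    [[0,0,0.13],0],
    [[0,0,0.17],0],
    [[0,0,0.19],0],
    [[-0.02,0.04,0.2],0],
    [[-0.05,0.08,0.2],0],
    [[-0.07,0.12,0.2],0],
    [[-0.09,0.16,0.2],0],
    [[-0.1,0.2,0.2],0],
    [[-0.1,0.24,0.2],0],
    [[-0.1,0.27,0.2],0],
    [[-0.1,0.3,0.2],0],
    [[-0.1,0.3,0.2],0]
  ]
}}

```text
time: 30.05
position: [0.6158, 0.2253, 0.2254]
tool_rot: [-2.69, -1.617, -0.001]
ft_force: [-0.6, -0.1, -0.2]
grip_width: 1.0
```

Run:
```python
from h import *
st()
e=eyes.get_image("scene")["pixels"];d=eyes.get_image("top")["pixels"]
f=lambda i,x,y,w,h,k:cv2.resize(i[y:y+h,x:x+w],None,fx=k,fy=k,interpolation=cv2.INTER_CUBIC)
cv2.imwrite("pics/j.png",np.hstack([f(d,250,125,70,90,5),f(e,180,150,90,90,5)]))
```

```text
t 30.05 p [0.6158 0.2253 0.2254] jawyaw 62.02 tilt 0.19 F [-0.56 -0.06 -0.19] w 87.0
```

View pics/j.png

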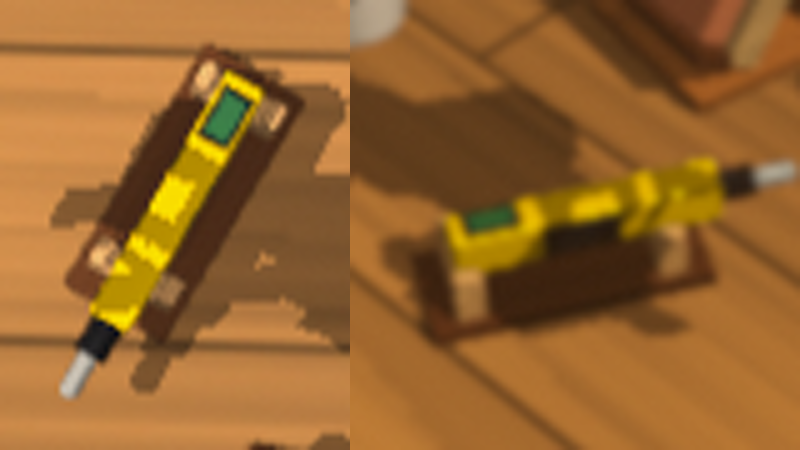

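The meter lies level in its cradle with the screen up and the nose pointing the same way, about 4 mm forward of where it started. The robot is clear of everything, so I'm handing in.

```bash
python3 -c "
from bench import ticket; print(ticket.close_job())"
```

```text
the job is handed in; nothing more can be done
None
```

I measured the blue-ringed slab and put the large yellow meter back in its cradle, then handed the job in at about 30 s of the 61 s allowed. No verdict was reported.

- **Getting the angle:** the tool can't tilt, so I let the meter pivot nose-down in a light grip on the cradle saddle. I then trimmed the angle by touching its nose on open table, gripped firmly, and carried it to the slab.
- **Measurement:** the nose pressed with about 4.1 N, roughly 6 mm in, and stayed steady for about 3 s. A pixel check put the tip on the ring's centre.
- **Contact before the hold:** I first touched the slab lightly, about 3 mm below centre. I backed off and moved up before the real press.
- **Return:** the last picture shows the meter level in the cradle, screen up and facing the same way, with the gripper open and clear.

Some checks disagreed or were left open:
- **Pitch:** the camera alone gave 31.9°, and with the table touch 30.7°, against 30° wanted. The press may have been 1–2° off square.
- **Cradle position:** the pictures suggest the meter lies about 4 mm further towards its nose end than at the start (readings from 0 to 6 mm). I left it.
- **Not checked:** I took no close look at the clay for dents or at the white easel and pots afterwards. The force readings stayed low, about 5 N at most.

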